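Angle a timber rail past the post into the jig

TASK

Push the timber rail with your fingers into the plywood jig: work its red end in behind the blue post first, then push the other end round, until the whole rail lies in the bay with its long side flush against the back fence. Slide it on the bench, never lift it, and leave the glue bottle, tape roll and screwdriver where they are; finish with the hand clear.

Things in the scene. Friction and masses are not known exactly. Their poses are not given: they have to be found in the camera images.
- rail: Loose pale timber rail lying flat on the grey bench, 280 long (its own y), 36 wide (x), 30 tall (z), about 0.15 to 0.3 kg, sliding with ordinary friction. Origin: centre of its underside. The last 24 mm at its +y end are painted red.
- red_end (a point): Centre of the rail's red end face, 15 mm above its underside, 140 mm from the rail's centre along its +y.
- plain_end (a point): Centre of the rail's other, unpainted end face, 15 mm above its underside, 140 mm from the rail's centre along its -y.
- jig: Fixed plywood jig, 30 tall, no floor. Back fence 400 long (jig y), 40 thick; at each end a cheek 80 long (x), 30 wide runs from it towards the robot. The bay between is 340 long (y -170 to +170), open in front (x = -80). Origin: on the bench, middle of the fence's inner face; +x into the fence, away from the robot; +y to the robot's left. Rail home: centre line at x = -18, red end at +y.
- post: Fixed blue steel post, 20 diameter, 45 tall, upright at the bay's front; origin: centre of its foot, axes as the jig's. It stands 72 before the fence face (62 free behind it), 68 to 92 to the +y side of the bay's middle. The opening from post to -y cheek is shorter than the rail, so it cannot go in straight. The rail starts in front of the bay, towards its -y side, red end on the post's side.
- glue: White glue bottle, 56 diameter, 150 tall, standing to the left of the jig; bystander. Origin: centre of its underside.
- tape: Yellow tape roll lying flat, 90 outer diameter, 25 tall; bystander. Origin: centre of its underside.
- driver: Red-handled screwdriver, about 200 long, lying to the right of the jig along its own x, handle to -x; bystander. Origin: below its middle.
Things that resemble listed ones, but are neither listed nor needed, are in the scene too. Of the things that look like the post, take the one that is nearest to the robot's base at the start.

How it is judged:
On the way:
1. the red end is in behind the post while the plain end is still out in front of the bay (y of red_end in the frame of post above 0.005 m and x of red_end in the frame of post above 0.01 m and x of plain_end in the frame of jig below -0.06 m), for 0.05 s.
At the end, for the whole second after the job is handed in: The rail lies at rest flat on the bench between the cheeks, its red end behind and beyond the post, its long side against the back fence to within 8 mm at both ends (x of red_end in the frame of jig between -0.026 and -0.01 m and x of plain_end in the frame of jig between -0.026 and -0.01 m and y of red_end in the frame of jig below 0.173 m and y of plain_end in the frame of jig above -0.173 m and y of red_end in the frame of post above 0.005 m and height (world z) of rail below 0.005 m and linear speed of rail below 0.01 m/s); the robot touches nothing.
It fails at once if the rail is lifted or carried off the bench (underside's centre over 10 mm up) (height (world z) of rail above 0.01 m).
It fails at once if the rail is tipped up or rolled (over 0.15 rad) (angle between rail's own z axis and vertical above 0.15 rad).
It fails at once if a bystander is moved (over 20 mm) (distance of any of glue, tape, driver from where it was at the start of the episode above 0.02 m).
It also fails if it takes over 56 s, if anything falls off the work surface, if the arm or the gripper's body presses on something with over 40 N, if the wrist force passes 120 N, or if a joint passes its speed limit or range.

ROBOT

A 6-joint arm with a two-finger parallel gripper is mounted at the origin on the work surface. World frame = base frame: x ahead of the robot, y to its left, z up, the work surface at z = 0. Lengths are in m, angles in rad, forces in N, time in s.
With the tool pointing down it reaches from about 0.325 to 0.875 m from the base axis. Payload 4.4 kg.
Tool frame: the origin (TCP) lies on the centre line of the jaws, within the pads' length; the fingertips stand 8 mm ahead of it and the grasp point (between the pads) lies 11 mm behind it; z points along the fingers, y is the direction in which the jaws open and shut (so a half turn about z gives the same grasp; the last joint's range is limited). The gripper opens to 85 mm and grips with 20 to 120 N. Pads are 22 mm wide; open, the fingers measure 114 mm over their backs; the gripper's body (76 mm by 85 mm) begins 54 mm behind the grasp point. The pads swing forward as they close: fully open they stand 13 mm farther back than shut.
Start: joints at [1.089, 0.207, 1.542, -0, 1.393, -0.15], TCP at [0.187, 0.544, 0.239] pointing down, gripper open.
Joint ranges: [-2.73, 2.73], [-0.86, 2.22], [0.23, 2.46], [-1.11, 4.25], [0.08, 2.63], [-2.82, 2.82]. Speed limits (rad/s): [2.79, 2.79, 3.14, 3.14, 3.14, 3.14].

INTERFACE

Orientations are given as [roll, pitch, yaw] about the fixed x, y, z axes, in that order (R = Rz(yaw) Ry(pitch) Rx(roll)).
In Python, from bench import * gives the robot as it stands. The module is installed in compiled form; this text tells all that it offers.
- The arm moves only by the shell command python3 -m crank 'ROWS' [FORCE]. ROWS is JSON, a list of rows, each a list of 3 entries, a list of its own where there are three numbers: the finger opening in mm, from 0 to 85.4, then the shift along the tool's x, y, z in mm, then the turn, a rotation vector about the tool's x, y, z in rad. A call has 1 to 10 rows; each row is the pose to reach, as a shift and turn from the pose commanded when the call began, along the tool's axes at that moment; what a row does not reach only later rows make up. A row lasts 1/10 s, in which the tool goes at most 50 mm and 8.59 degrees, less where a joint would pass 70% of its speed; a pose out of reach is approached as far as the arm can. A call with a gripper value outside its range is refused whole. The fingers move at their own pace and stop on an object; FORCE is the grip in N (left out, the last holds). Time passes only in rows, so rows that repeat a pose let the fingers close. It gives the time, the measured TCP pose, the force and the opening at its end, in the units of the state.
- sense(): the state, without advancing time (a new reading comes with each control period).
- snapshot(name): name is "side" or "top" or "wrist"; returns the picture (420x560x3 uint8, red, green, blue); there is no depth.
- camera_info(name): a dict with "intrinsics" (3x3 intrinsics, pixels), "rvec" (rotation vector, rad) and "tvec" (3), from world to camera coordinates, as OpenCV has them. Camera axes: x right, y down, z forward; pixel columns grow to the right and rows downward; lengths in m; the calibration is good to about 2 mm. A picture is of the moment at which its call begins: read the wrist's pose just before it. camera_info takes no time and is no camera call; for the wrist camera it gives the pose at the moment of the call.
- sign_off(): hands the job in, once; it reports no verdict.
The state is a dict: "time": time; "joint_positions": joint angles; "dq": joint speeds; "joint_torque": joint torques, N m; "tcp_pos": TCP position; "eef_rot": TCP orientation; "ft_force": force on the tool from outside, world axes, zero at the start; "moment": the same for the moment, N m; "opening": opening from 0.0 (shut) to 1.0 (fully open).
Only numpy, scipy, OpenCV 4.12 (cv2) and the standard library are available. Lean on these libraries where they do the work, as an engineer would, in place of code of your own. Each camera call takes 0.05 s, during which the arm holds its last target. There are 200 camera calls.

## Working session

There is one attempt and no reset: what is moved stays moved. The work goes in short steps, Python scripts to look and compute and a shell command to move; the robot and the scene stay as the last step left them, time stands still between calls to the robot, and variables do not carry over. Pictures are saved under pics/ and viewed, about 8 in all and at most 12, crops included, and the job is handed in when it is done.

```bash
mkdir -p pics
cat > h.py <<'E'
from bench import *
import numpy as np, cv2
def cam(n):
    c=camera_info(n); R,_=cv2.Rodrigues(np.array(c["rvec"],float)); return np.array(c["intrinsics"],float),R,np.array(c["tvec"],float).ravel()
def pix2w(n,uv,z,c=None):
    K,R,t=c or cam(n); C=-R.T@t; d=R.T@np.linalg.inv(K)@np.array([uv[0],uv[1],1.]); return C+d*(z-C[2])/d[2]
def w2pix(n,p,c=None):
    K,R,t=c or cam(n); q=K@(R@np.array(p,float)+t); return q[:2]/q[2]
def save(n,f,crop=None,s=1):
    im=snapshot(n)[:,:,::-1]
    if crop: x0,y0,x1,y1=crop; im=im[y0:y1,x0:x1]
    im=cv2.resize(np.ascontiguousarray(im),None,fx=s,fy=s,interpolation=cv2.INTER_CUBIC); cv2.imwrite("pics/"+f,im); return im
E
python3 - <<'E'
from h import *
a=save("top","top0.png",s=1.42)
K,R,t=cam("top"); print(K,-R.T@t); K,R,t=cam("side"); print(-R.T@t)
s=sense(); print(s["time"],s["tcp_pos"],s["eef_rot"],s["opening"])
E
```

```text
[[427.30998133   0.         282.2782165 ]
 [  0.         427.30998133 204.01404709]
 [  0.           0.           1.        ]] [ 0.39718573 -0.01616431  1.05519447]
[ 0.20296747 -0.69401476  0.64978498]
0.05 [0.18641861 0.54316862 0.23808403] [-3.13927731e+00 -3.35900418e-04  2.81083736e+00] 1.0016431075106016
```

View pics/top0.png

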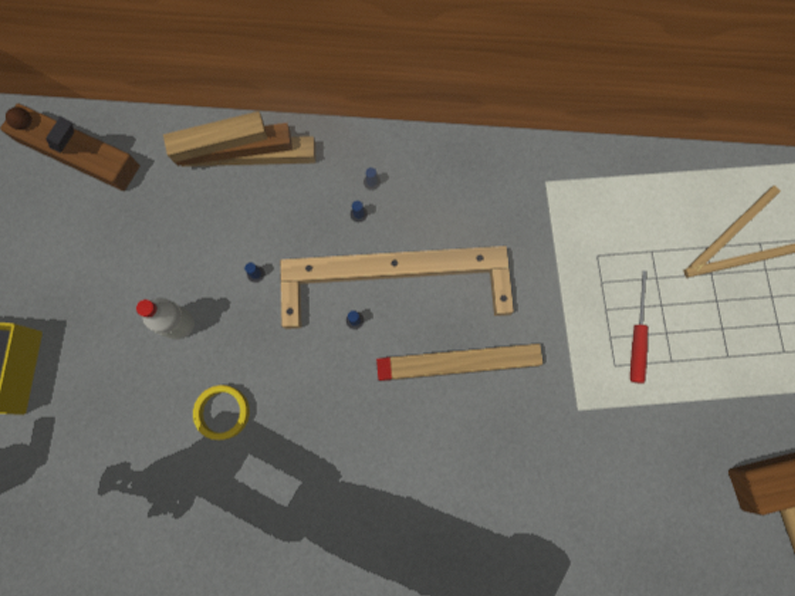

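The top view shows the jig with its bay opening towards the robot. The post is at about (354,319), the rail at (378–543, 345–380) with its red end left, the glue at (160,320), the tape at (220,412) and the driver at (640,330). Next I'll take an enlarged crop.

Run:
```python
from h import *
save("top","top1.png",(185,165,385,275),4)
```

```text
(no output)
```

View pics/top1.png

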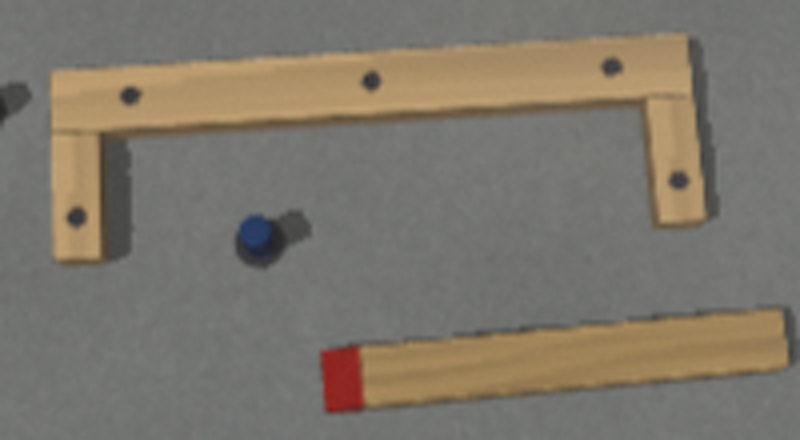

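Crop, with all tops at z=0.03: the jig's inner corners are (101,132) and (645,97), and its outer far corners are (51,71) and (688,34). The post top is at (255,231). The rail corners are (321,350), (783,309), (789,366) and (326,409).

```bash
cat > scene.py <<'E'
from h import *
def P(u,v,z): return pix2w("top",(185+(u-1.5)/4,165+(v-1.5)/4),z)[:2]
fl,fr=P(51,71,.03),P(688,34,.03); il,ir=P(101,132,.03),P(645,97,.03); cl,cr=P(101,260,.03),P(655,225,.03)
post=P(255,231,.045)
rc=[P(*p,.03) for p in [(321,350),(783,309),(789,366),(326,409)]]
ey=(fl-fr)/np.linalg.norm(fl-fr); ey2=(il-ir)/np.linalg.norm(il-ir)
ey=(ey+ey2);ey/=np.linalg.norm(ey)
ex=np.array([ey[1],-ey[0]])
mid=(il+ir)/2; midf=(fl+fr)/2-.04*ex
O=(mid+midf)/2
def J(p): p=np.asarray(p)[:2]-O; return np.array([p@ex,p@ey])
def W(x,y): return O+x*ex+y*ey
yaw=np.arctan2(-ey[0],ey[1])
E
python3 - <<'E'
from scene import *
np.set_printoptions(precision=4,suppress=True)
print("jig len",np.linalg.norm(fl-fr),np.linalg.norm(il-ir),"O",O,mid,midf,"yaw",yaw)
print("J cheeks",J(cl),J(cr),J(il),J(ir),J(fl),J(fr)); print("post",post,J(post))
print("rail c",sum(rc)/4,"J",[J(p) for p in rc],"len",np.linalg.norm(rc[0]-rc[1]),np.linalg.norm(rc[1]-rc[2]))
d=(rc[0]+rc[3]-rc[1]-rc[2]); print("rail yaw",np.arctan2(-d[0],d[1]))
E
```

```text
jig len 0.3981581145263085 0.3373322644935053 O [0.6579 0.0053] [0.6579 0.0055] [0.6579 0.005 ] yaw 0.13401739130889498
J cheeks [-0.0804  0.1711] [-0.0803 -0.1666] [-0.0005  0.1689] [ 0.0005 -0.1684] [0.0405 0.1988] [ 0.0394 -0.1993]
post [0.5771 0.0713] [-0.0713  0.0762]
rail c [ 0.5151 -0.1138] J [array([-0.1434,  0.0411]), array([-0.1366, -0.2387]), array([-0.171 , -0.2383]), array([-0.1787,  0.0401])] len 0.2798517717644971 0.0344035393936242
rail yaw 0.15983215862069294
```

```bash
cat > goal.py <<'E'
# usage: goal.py jx jy z a [jx jy z a ...]: shift/turn in tool axes from the measured pose, closed-finger tool, a = tilt of rail toward fence
import sys
from scene import *
from scipy.spatial.transform import Rotation as Ro
s=sense(); p=np.array(s["tcp_pos"]); R=Ro.from_euler("xyz",s["eef_rot"])
print("t",round(s["time"],2),"J",J(p).round(4),"z",round(p[2],4),"a",round((-(s["eef_rot"][2]-np.pi-yaw)+np.pi)%(2*np.pi)-np.pi,3),"F",np.round(s["ft_force"],1),"op",round(s["opening"],2))
v=[float(x) for x in sys.argv[1:]]
for i in range(0,len(v),4):
    x,y,z,a=v[i:i+4]; T=Ro.from_euler("xyz",[np.pi,0,np.pi+yaw-a])
    print((R.inv().apply(np.r_[W(x,y),z]-p)*1000).round(1),(R.inv()*T).as_rotvec().round(3))
E
python3 goal.py -.215 .012 .2 0  -.215 .012 .016 0; python3 -c "
from scene import *;print(W(-.215,.012))"
```

```text
t 0.1 J [-0.3953  0.5961] z 0.2382 a 0.465 F [ 0.3  0.8 -0.1] op 1.0
[-423.  -441.2   39. ] [-0.002 -0.001 -0.465]
[-423.1 -440.8  223. ] [-0.002 -0.001 -0.465]
[ 0.44323468 -0.0115468 ]
```

```bash
python3 -m crank '[[0,[-35,-36,3],[0,0,-0.04]],[0,[-70,-73,6],[0,0,-0.1]],[0,[-105,-109,10],[0,0,-0.15]],[0,[-140,-146,13],[0,0,-0.2]],[0,[-175,-182,16],[0,0,-0.25]],[0,[-210,-219,20],[0,0,-0.3]],[0,[-245,-255,23],[0,0,-0.35]],[0,[-280,-292,26],[0,0,-0.4]],[0,[-315,-328,30],[0,0,-0.43]],[0,[-350,-365,33],[0,0,-0.465]]]' 40; python3 goal.py -.215 .012 .06 0  -.215 .012 .016 0
```

```text
time: 1.1
tcp_pos: [0.3965, 0.0892, 0.2064]
eef_rot: [3.141, 0.0, -3.006]
ft_force: [0.7, 0.3, -0.5]
opening: -0.005
t 1.1 J [-0.2478  0.1181] z 0.2064 a -0.001 F [ 0.7  0.3 -0.5] op -0.0
[ -32.6 -106.1  146.4] [0.    0.    0.001]
[ -32.6 -106.2  190.4] [0.    0.    0.001]
```

```bash
python3 -m crank '[[0,[-10,-36,30],[0,0,0]],[0,[-20,-72,70],[0,0,0]],[0,[-32,-106,110],[0,0,0]],[0,[-32,-106,150],[0,0,0]],[0,[-32,-106,175],[0,0,0]],[0,[-32,-106,190],[0,0,0]],[0,[-32,-106,190],[0,0,0]]]'
python3 - <<'E'
from scene import *
# plan: rail pivot at rail-frame s=-.065; contact s=+.111, tool centre 29mm off the centre line
c0=np.array([-.157,-.099]); 
for a in np.linspace(-.026,.5,8):
    u=np.array([np.sin(a),np.cos(a)]); n=np.array([-np.cos(a),np.sin(a)])
    u0=np.array([np.sin(-.026),np.cos(-.026)])
    piv=c0-.065*u0; t=piv+.176*u+n*(.018+.011)
    print(a.round(3),t.round(4),"red",(piv+.205*u).round(3))
E
python3 goal.py
```

```text
time: 1.8
tcp_pos: [0.4393, -0.0092, 0.014]
eef_rot: [3.139, -0.007, -3.008]
ft_force: [-0.4, 0.5, -0.4]
opening: -0.001
-0.026 [-0.1889  0.0112] red [-0.161  0.041]
0.049 [-0.1756  0.0132] red [-0.145  0.041]
0.124 [-0.1623  0.0143] red [-0.13   0.039]
0.199 [-0.1489  0.0143] red [-0.115  0.037]
0.275 [-0.1355  0.0133] red [-0.1    0.033]
0.35 [-0.1223  0.0113] red [-0.085  0.029]
0.425 [-0.1092  0.0083] red [-0.071  0.023]
0.5 [-0.0964  0.0044] red [-0.057  0.016]
t 1.8 J [-0.2186  0.0148] z 0.014 a 0.0 F [-0.4  0.5 -0.4] op -0.0
```

```bash
python3 -m crank '[[0,[-15,0,-2],[0,0,0]],[0,[-26,0,-2],[0,0,-0.026]],[0,[-33,1,-2],[0,0,0.01]],[0,[-40,1,-2],[0,0,0.05]],[0,[-47,2,-2],[0,0,0.09]],[0,[-53,2,-2],[0,0,0.125]],[0,[-60,2,-2],[0,0,0.16]],[0,[-67,2,-2],[0,0,0.2]],[0,[-73,2,-2],[0,0,0.24]],[0,[-80,1,-2],[0,0,0.275]]]'
python3 goal.py -.0964 .0044 .016 .5
python3 - <<'E'
from h import *
save("top","top2.png",(185,165,385,275),4)
E
```

```text
time: 2.8
tcp_pos: [0.5224, 0.0023, 0.0198]
eef_rot: [-3.142, 0.001, 3.001]
ft_force: [-1.0, 0.4, 0.3]
opening: 0.002
t 2.8 J [-0.1347  0.0152] z 0.0198 a 0.275 F [-1.   0.4  0.3] op 0.0
[-39.8   0.    3.8] [0.    0.001 0.225]
```

View pics/top2.png

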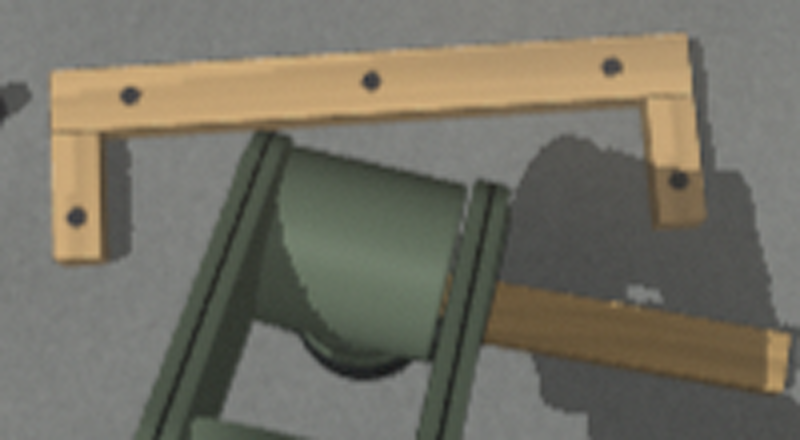

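The arm hides the red half. The plain end is at about (787,360) and the rail has turned as planned, so I'll continue the same arc.

```bash
python3 -m crank '[[0,[-7,0,1],[0,0,0.04]],[0,[-14,1,2],[0,0,0.08]],[0,[-20,1,3],[0,0,0.115]],[0,[-27,1,3],[0,0,0.15]],[0,[-33,1,3],[0,0,0.19]],[0,[-40,0,3],[0,0,0.225]],[0,[-40,0,3],[0,0,0.225]],[0,[-10,0,-30],[0,0,0.225]],[0,[60,-40,-90],[0,0,0.225]],[0,[90,-80,-120],[0,0,0.225]]]'
python3 goal.py
```

```text
time: 3.85
tcp_pos: [0.4585, -0.0369, 0.1073]
eef_rot: [-3.142, -0.001, 2.781]
ft_force: [0.5, -1.6, 0.5]
opening: 0.003
t 3.85 J [-0.2032 -0.0152] z 0.1073 a 0.495 F [ 0.5 -1.6  0.5] op 0.0
```

```bash
python3 -c "
from h import *;print(np.round(sense()['joint_positions'],2))"; python3 goal.py -.30 -.30 .12 .5
```

```text
[-0.27  0.12  1.94  0.    1.08 -1.48]
t 3.85 J [-0.2032 -0.0152] z 0.1073 a 0.495 F [ 0.5 -1.6  0.5] op 0.0
[ -50.1 -296.6  -12.7] [-0.    -0.001  0.005]
```

```bash
python3 -m crank '[[0,[-10,-40,-12],[0,0,0.14]],[0,[-20,-80,-12],[0,0,0.28]],[0,[-30,-120,-12],[0,0,0.42]],[0,[-40,-160,-12],[0,0,0.56]],[0,[-50,-200,-12],[0,0,0.7]],[0,[-50,-240,-12],[0,0,0.84]],[0,[-50,-280,-12],[0,0,0.98]],[0,[-50,-296,-12],[0,0,1.12]],[0,[-50,-296,-12],[0,0,1.26]],[0,[-50,-296,-12],[0,0,1.4]]]'
python3 goal.py
python3 - <<'E'
from h import *
save("top","top3.png",(185,165,385,275),4)
E
```

```text
time: 4.85
tcp_pos: [0.4004, -0.3328, 0.1191]
eef_rot: [3.141, 0.0, 1.37]
ft_force: [0.4, -1.1, -0.8]
opening: 0.006
t 4.85 J [-0.3004 -0.3007] z 0.1191 a 1.905 F [ 0.4 -1.1 -0.8] op 0.01
```

View pics/top3.png

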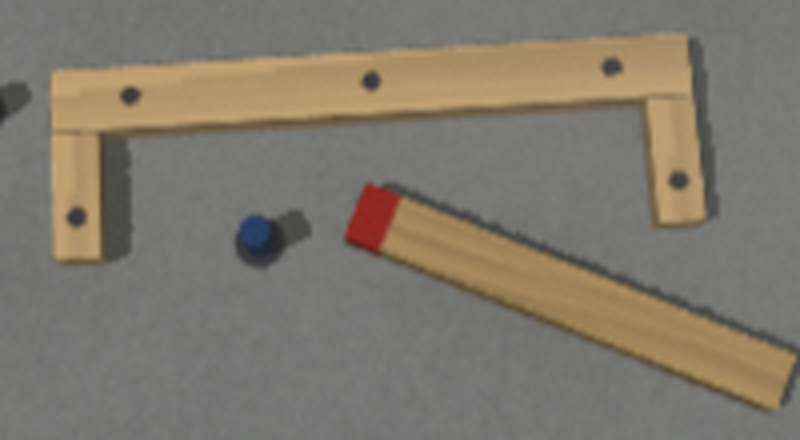

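The view is clear. The rail's top corners are at red (367,184) and (346,242), and plain (797,353) and (776,411).

```bash
cat > rail.py <<'E'
import sys
from scene import *
v=[float(x) for x in sys.argv[1:]]  # red back, red front, plain back, plain front (crop pixels)
q=[J(P(v[i],v[i+1],.03)) for i in (0,2,4,6)]
r,p=(q[0]+q[1])/2,(q[2]+q[3])/2; d=r-p; L=np.linalg.norm(d); u=d/L; n=np.array([-u[1],u[0]])
print("red",r.round(4),"plain",p.round(4),"len",L.round(4),"a",np.arctan2(*d).round(3))
pj=np.array([-.0715,.0765])
print("front-face clearance behind post",(((r-pj)@-n)-.018-.010).round(4),"red short of post along axis",((pj-r)@u).round(4))
E
python3 rail.py 367 184 346 242 797 353 776 411
```

```text
red [-0.0612  0.0147] plain [-0.1804 -0.2357] len 0.2774 a 0.444
front-face clearance behind post 0.0078 red short of post along axis 0.0513
```

```bash
python3 goal.py -.1937 -.2637 .05 2.015 -.1937 -.2637 .016 2.015
```

```text
t 4.9 J [-0.3002 -0.3002] z 0.119 a 1.908 F [-0.4  0.1  0.4] op 0.0
[69.8 88.3 69.1] [0.    0.    0.107]
[ 69.8  88.3 103.1] [0.    0.    0.107]
```

```bash
python3 -m crank '[[0,[25,30,10],[0,0,0.05]],[0,[50,60,30],[0,0,0.107]],[0,[70,88,50],[0,0,0.107]],[0,[70,88,70],[0,0,0.107]],[0,[70,88,90],[0,0,0.107]],[0,[70,88,103],[0,0,0.107]],[0,[70,88,103],[0,0,0.107]]]'
python3 goal.py -.1937 -.2637 .016 2.015 -.1551 -.1824 .016 2.015
```

```text
time: 5.6
tcp_pos: [0.4991, -0.279, 0.0137]
eef_rot: [-3.137, -0.002, 1.271]
ft_force: [0.4, 0.9, -0.0]
opening: -0.001
t 5.6 J [-0.1953 -0.2605] z 0.0137 a 2.005 F [ 0.4  0.9 -0. ] op -0.0
[-2.2  2.8 -2.3] [-0.004 -0.002  0.01 ]
[87.8  3.7 -2.2] [-0.004 -0.002  0.01 ]
```

```bash
python3 -m crank '[[0,[10,0,-1],[0,0,0]],[0,[17,0,-1],[0,0,0]],[0,[24,0,-1],[0,0,0]],[0,[31,0,-1],[0,0,0]],[0,[38,0,-1],[0,0,0]],[0,[45,0,-1],[0,0,0]],[0,[52,0,-1],[0,0,0]],[0,[59,0,-1],[0,0,0]],[0,[65,0,-1],[0,0,0]],[0,[70,0,-1],[0,0,0]]]'
python3 goal.py
python3 - <<'E'
from h import *
save("top","top4.png",(185,165,385,275),4)
E
```

```text
time: 6.6
tcp_pos: [0.5216, -0.213, 0.0165]
eef_rot: [-3.141, -0.0, 1.269]
ft_force: [-0.3, -1.4, 0.1]
opening: 0.0
t 6.6 J [-0.1642 -0.1981] z 0.0165 a 2.007 F [-0.3 -1.4  0.1] op 0.0
```

View pics/top4.png

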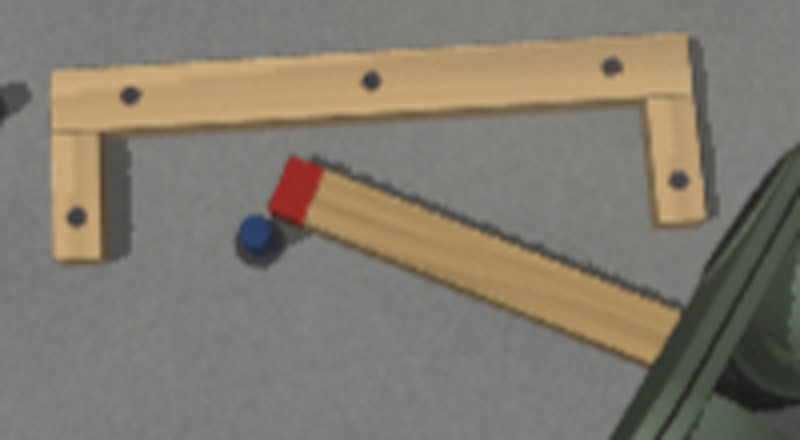

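```bash
python3 rail.py 292 156 269 212 797 353 776 411 | head -1; python3 -m crank '[[0,[5,0,0],[0,0,0]],[0,[10,0,0],[0,0,0]],[0,[15,0,0],[0,0,0]],[0,[20,0,0],[0,0,0]],[0,[25,0,0],[0,0,0]],[0,[30,0,0],[0,0,0]],[0,[35,0,0],[0,0,0]],[0,[40,0,0],[0,0,0]],[0,[44,0,0],[0,0,0]],[0,[44,0,0],[0,0,0]]]'
python3 goal.py
python3 - <<'E'
from h import *
save("top","top5.png",(185,165,385,275),4)
E
```

```text
red [-0.0402  0.0601] plain [-0.1804 -0.2357] len 0.3274 a 0.443
time: 7.65
tcp_pos: [0.5348, -0.1708, 0.0166]
eef_rot: [-3.141, -0.0, 1.269]
ft_force: [0.5, -0.0, -0.0]
opening: -0.004
t 7.65 J [-0.1455 -0.1581] z 0.0166 a 2.006 F [ 0.5 -0.  -0. ] op -0.0
```

View pics/top5.png

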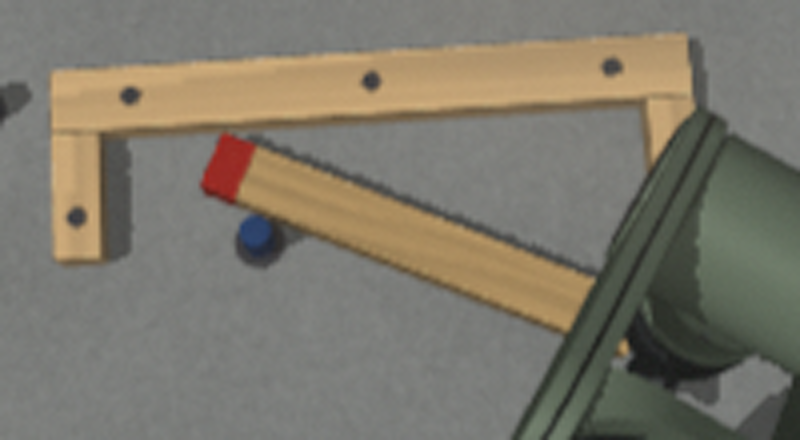

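Red end corners are at (226,132) and (202,187), so the red end is well behind the post and close to the fence. The plain end is still out in front of the bay. Next I'll push the plain half sideways a little, to reduce the tilt.

```bash
python3 rail.py 226 132 202 187 594 276 571 330; python3 goal.py -.156 -.178 .016 2.01 -.156 -.178 .065 2.01 -.182 -.102 .065 2.01 -.182 -.102 .016 2.01
```

```text
red [-0.0222  0.1001] plain [-0.1252 -0.1181] len 0.2413 a 0.441
front-face clearance behind post 0.0065 red short of post along axis -0.0424
t 7.7 J [-0.1456 -0.1584] z 0.0167 a 2.006 F [-0.4  0.  -0. ] op 0.0
[-22.2  -1.2   0.7] [ 0.    -0.     0.004]
[-22.2  -1.2 -48.3] [ 0.    -0.     0.004]
[ 35.7 -56.8 -48.3] [ 0.    -0.     0.004]
[ 35.7 -56.8   0.7] [ 0.    -0.     0.004]
```

```bash
python3 -m crank '[[0,[-12,0,0],[0,0,0]],[0,[-22,-1,0],[0,0,0]],[0,[-22,-1,-30],[0,0,0]],[0,[-22,-1,-50],[0,0,0]],[0,[0,-30,-50],[0,0,0]],[0,[35,-57,-50],[0,0,0]],[0,[35,-57,-50],[0,0,0]],[0,[35,-57,-25],[0,0,0]],[0,[35,-57,0],[0,0,0]],[0,[35,-57,0],[0,0,0]]]'
python3 goal.py -.160 -.114 .016 2.01 -.139 -.130 .016 1.871
```

```text
time: 8.7
tcp_pos: [0.4876, -0.121, 0.0138]
eef_rot: [-3.135, -0.001, 1.268]
ft_force: [-0.3, 0.2, -0.6]
opening: -0.002
t 8.7 J [-0.1856 -0.1024] z 0.0138 a 2.008 F [-0.3  0.2 -0.6] op -0.0
[ 0.3 28.1 -2.4] [-0.007 -0.001  0.002]
[-5.3 53.9 -2.6] [-0.007 -0.001 -0.137]
```

```bash
python3 -m crank '[[0,[0,12,-1],[0,0,0]],[0,[0,25,-1],[0,0,0]],[0,[-1,29,-1],[0,0,-0.02]],[0,[-2,33,-1],[0,0,-0.04]],[0,[-3,37,-1],[0,0,-0.06]],[0,[-3,41,-1],[0,0,-0.08]],[0,[-4,45,-1],[0,0,-0.1]],[0,[-5,50,-1],[0,0,-0.12]],[0,[-5,54,-1],[0,0,-0.137]],[0,[-5,54,-1],[0,0,-0.137]]]'
python3 goal.py -.165 -.122 .016 1.871
python3 - <<'E'
from h import *
save("top","top6.png",(185,165,385,275),4)
E
```

```text
time: 9.7
tcp_pos: [0.5415, -0.1423, 0.0177]
eef_rot: [3.141, 0.0, 1.406]
ft_force: [0.2, 0.4, -0.6]
opening: 0.001
t 9.7 J [-0.135  -0.1308] z 0.0177 a 1.869 F [ 0.2  0.4 -0.6] op 0.0
[ -0.4 -31.2   1.7] [0.001 0.    0.002]
```

View pics/top6.png

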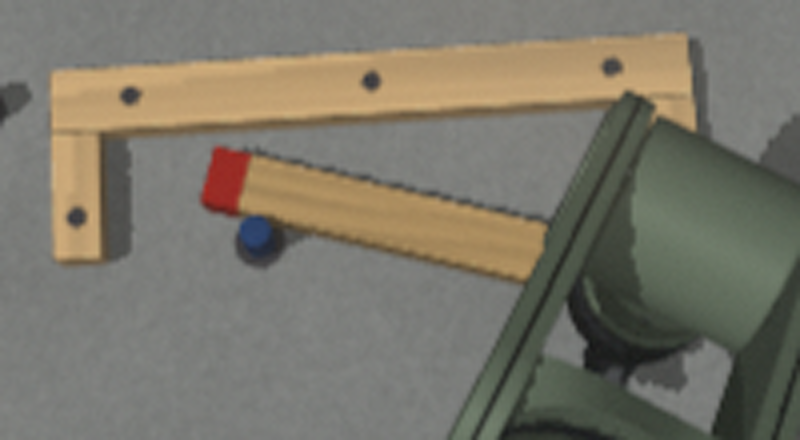

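Red corners are now at (215,147) and (202,207), with the visible edge ends at (547,218) and (523,283). The rail is near the post and less tilted.

```bash
python3 rail.py 215 147 202 207 547 218 535 285; python3 goal.py -.165 -.122 .016 1.85 -.165 -.122 .065 1.85 -.132 -.205 .065 1.83 -.132 -.205 .016 1.83
```

```text
red [-0.033  0.104] plain [-0.0921 -0.0957] len 0.2083 a 0.288
front-face clearance behind post 0.0011 red short of post along axis -0.0373
t 9.75 J [-0.1354 -0.1305] z 0.0177 a 1.87 F [ 0.1 -0.3 -0.3] op -0.0
[ -0.6 -30.8   1.7] [ 0.001  0.    -0.02 ]
[ -0.6 -30.8 -47.3] [ 0.001  0.    -0.02 ]
[-70.2  25.2 -47.3] [ 0.001  0.    -0.04 ]
[-70.2  25.2   1.7] [ 0.001  0.    -0.04 ]
```

```bash
python3 -m crank '[[0,[0,-15,0],[0,0,0]],[0,[0,-30,0],[0,0,0]],[0,[0,-30,-25],[0,0,0]],[0,[0,-30,-48],[0,0,0]],[0,[-35,0,-48],[0,0,-0.02]],[0,[-70,32,-48],[0,0,-0.03]],[0,[-70,32,-48],[0,0,-0.03]],[0,[-70,32,-25],[0,0,-0.03]],[0,[-70,32,1],[0,0,-0.03]],[0,[-70,32,1],[0,0,-0.03]]]'
python3 goal.py -.1225 -.203 .016 1.85 -.1055 -.141 .016 1.85
```

```text
time: 10.75
tcp_pos: [0.5569, -0.214, 0.0125]
eef_rot: [-3.133, -0.004, 1.436]
ft_force: [-0.7, 1.2, -0.9]
opening: -0.0
t 10.75 J [-0.1294 -0.2038] z 0.0125 a 1.84 F [-0.7  1.2 -0.9] op -0.0
[ 2.7  6.4 -3.5] [-0.009 -0.004  0.01 ]
[66.9  6.3 -3.3] [-0.009 -0.004  0.01 ]
```

```bash
python3 -m crank '[[0,[6,2,-1],[0,0,0]],[0,[14,3,-1],[0,0,0]],[0,[21,3,-1],[0,0,0]],[0,[28,3,-1],[0,0,0]],[0,[35,3,-1],[0,0,0]],[0,[42,3,-1],[0,0,0]],[0,[49,3,-1],[0,0,0]],[0,[55,3,-1],[0,0,0]],[0,[60,3,-1],[0,0,0]],[0,[64,3,-1],[0,0,0]]]'
python3 goal.py
python3 - <<'E'
from h import *
save("top","top7.png",(185,165,385,275),4)
E
```

```text
time: 11.75
tcp_pos: [0.5724, -0.153, 0.0176]
eef_rot: [-3.142, 0.0, 1.436]
ft_force: [0.7, -1.4, 1.1]
opening: 0.001
t 11.75 J [-0.1059 -0.1454] z 0.0176 a 1.84 F [ 0.7 -1.4  1.1] op 0.0
```

View pics/top7.png

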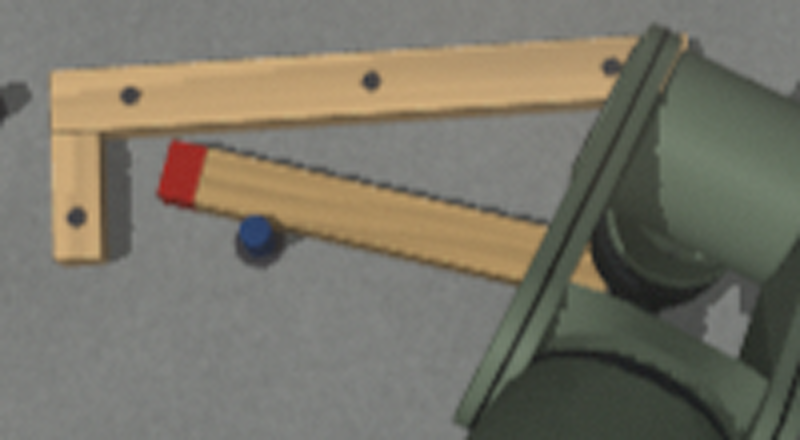

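Red corners are at (174,140) and (158,201), so there is enough overlap behind the post. Now I'll swing the plain end in.

```bash
python3 rail.py 174 140 158 201 547 218 531 280 |head -1; python3 goal.py -.116 -.180 .016 1.84 -.116 -.18 .065 1.84  -.142 -.078 .065 1.84 -.142 -.078 .016 1.84
```

```text
red [-0.0272  0.1298] plain [-0.0905 -0.0947] len 0.2332 a 0.275
t 11.8 J [-0.1058 -0.1448] z 0.0176 a 1.839 F [0.1 0.6 0.6] op -0.0
[-36.7  -0.5   1.5] [-0.    -0.     0.001]
[-36.6  -0.5 -47.5] [-0.    -0.     0.001]
[ 54.8 -52.7 -47.4] [-0.    -0.     0.001]
[ 54.8 -52.7   1.6] [-0.    -0.     0.001]
```

```bash
python3 -m crank '[[0,[-12,0,0],[0,0,0]],[0,[-20,0,0],[0,0,0]],[0,[-20,0,-30],[0,0,0]],[0,[-20,0,-48],[0,0,0]],[0,[20,-25,-48],[0,0,0]],[0,[55,-53,-48],[0,0,0]],[0,[55,-53,-48],[0,0,0]],[0,[55,-53,-25],[0,0,0]],[0,[55,-53,1],[0,0,0]],[0,[55,-53,1],[0,0,0]]]'
python3 goal.py -.121 -.081 .016 1.84 -.076 -.090 .016 1.571 -.060 -.092 .016 1.571
```

```text
time: 12.8
tcp_pos: [0.5241, -0.0915, 0.0134]
eef_rot: [-3.134, -0.001, 1.435]
ft_force: [-0.4, 0.7, -0.6]
opening: -0.0
t 12.8 J [-0.1456 -0.0781] z 0.0134 a 1.841 F [-0.4  0.7 -0.6] op -0.0
[ 3.7 24.4 -2.8] [-0.007 -0.001 -0.001]
[ 7.1 70.2 -3.1] [-0.007 -0.002 -0.27 ]
[ 9.4 86.1 -3.2] [-0.007 -0.002 -0.27 ]
```

```bash
python3 -m crank '[[0,[1,11,-1],[0,0,0]],[0,[3,21,-1],[0,0,0]],[0,[4,27,-1],[0,0,-0.03]],[0,[4,34,-1],[0,0,-0.07]],[0,[5,41,-1],[0,0,-0.11]],[0,[5,48,-1],[0,0,-0.15]],[0,[6,55,-1],[0,0,-0.19]],[0,[6,62,-1],[0,0,-0.23]],[0,[7,69,-1],[0,0,-0.27]],[0,[7,76,-1],[0,0,-0.27]]]'
python3 goal.py -.10 -.09 .016 1.571 -.10 -.09 .065 1.571 -.10 .02 .065 1.571 -.10 .02 .016 1.571
python3 - <<'E'
from h import *
save("top","top8.png",(185,165,385,275),4)
E
```

```text
time: 13.8
tcp_pos: [0.605, -0.0951, 0.0187]
eef_rot: [3.14, 0.001, 1.707]
ft_force: [-0.2, 0.4, -0.6]
opening: 0.001
t 13.8 J [-0.0659 -0.0924] z 0.0187 a 1.569 F [-0.2  0.4 -0.6] op 0.0
[  2.5 -34.1   2.6] [0.002 0.001 0.002]
[  2.4 -34.1 -46.4] [0.002 0.001 0.002]
[112.4 -33.8 -46.5] [0.002 0.001 0.002]
[112.5 -33.9   2.5] [0.002 0.001 0.002]
```

View pics/top8.png

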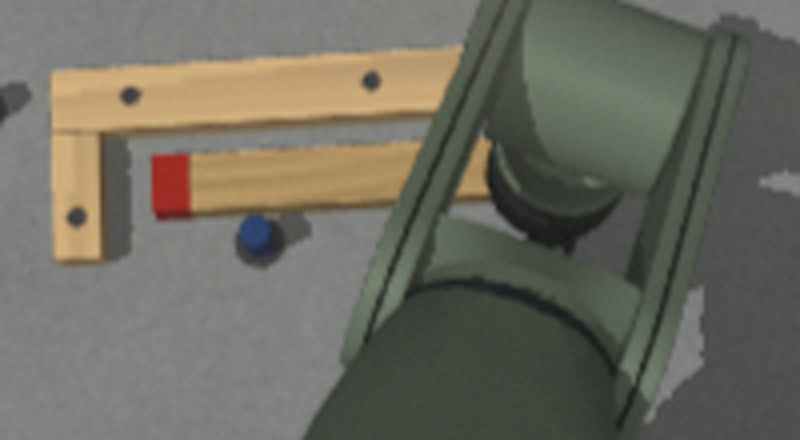

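The rail is parallel to the fence, about 15 mm off it, with its red end at about (170,185). Now a push at mid-length.

```bash
python3 -m crank '[[0,[0,-15,0],[0,0,0]],[0,[1,-30,0],[0,0,0]],[0,[1,-30,-25],[0,0,0]],[0,[1,-30,-46],[0,0,0]],[0,[45,-30,-46],[0,0,0]],[0,[95,-30,-46],[0,0,0]],[0,[95,-30,-46],[0,0,0]],[0,[95,-30,-25],[0,0,0]],[0,[95,-30,2],[0,0,0]],[0,[95,-30,2],[0,0,0]]]'
python3 goal.py -.0505 .002 .016 1.571
```

```text
time: 14.85
tcp_pos: [0.558, -0.0045, 0.0126]
eef_rot: [-3.135, -0.002, 1.706]
ft_force: [-1.5, -0.5, -0.1]
opening: -0.004
t 14.85 J [-0.1003  0.0037] z 0.0126 a 1.57 F [-1.5 -0.5 -0.1] op -0.0
[-1.7 49.8 -3.7] [-0.007 -0.002  0.001]
```

```bash
python3 -m crank '[[0,[0,8,-1],[0,0,0]],[0,[0,16,-1],[0,0,0]],[0,[0,22,-1],[0,0,0]],[0,[0,27,-1],[0,0,0]],[0,[0,32,-1],[0,0,0]],[0,[0,36,-1],[0,0,0]],[0,[0,40,-1],[0,0,0]],[0,[0,43,-1],[0,0,0]],[0,[0,45,-1],[0,0,0]],[0,[0,46,-1],[0,0,0]]]'
python3 goal.py; python3 -m crank '[[0,[0,1,0],[0,0,0]],[0,[0,1,0],[0,0,0]]]'; python3 goal.py
```

```text
time: 15.85
tcp_pos: [0.6066, 0.0014, 0.0165]
eef_rot: [-3.141, -0.0, 1.706]
ft_force: [-1.8, 0.2, 1.4]
opening: 0.005
t 15.85 J [-0.0514  0.003 ] z 0.0165 a 1.57 F [-1.8  0.2  1.4] op 0.0
time: 16.05
tcp_pos: [0.6076, 0.0015, 0.0165]
eef_rot: [3.142, -0.0, 1.706]
ft_force: [-0.6, -0.4, 0.0]
opening: 0.003
t 16.05 J [-0.0504  0.003 ] z 0.0165 a 1.57 F [-0.6 -0.4  0. ] op 0.0
```

```bash
for i in 1 2 3; do python3 -m crank '[[0,[0,1,0],[0,0,0]],[0,[0,1,0],[0,0,0]]]' | grep -E "tcp|force"; done; python3 goal.py;python3 - <<'E'
from h import *
save("top","top9.png",(185,165,385,275),4)
E
```

```text
tcp_pos: [0.6086, 0.0016, 0.0166]
ft_force: [-0.4, 0.0, 0.1]
tcp_pos: [0.6097, 0.0018, 0.0166]
ft_force: [-0.9, 0.3, -0.5]
tcp_pos: [0.6108, 0.0019, 0.0167]
ft_force: [-0.3, -0.2, -1.0]
t 16.65 J [-0.0472  0.0029] z 0.0167 a 1.57 F [-0.3 -0.2 -1. ] op -0.0
```

View pics/top9.png

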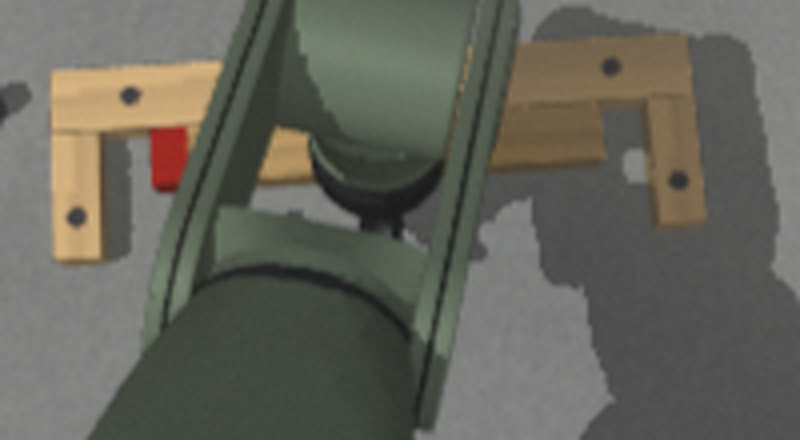

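The rail is nearly flush: red end at (170,157), plain end at (603,130). I'll creep on until the force shows contact.

```bash
for i in 1 2 3; do python3 -m crank '[[0,[0,1,0],[0,0,0]],[0,[0,1,0],[0,0,0]]]' | grep -E "tcp|force"; done; python3 goal.py
```

```text
tcp_pos: [0.6117, 0.002, 0.0167]
ft_force: [-0.5, 0.5, -0.6]
tcp_pos: [0.612, 0.0021, 0.0165]
ft_force: [-2.7, -0.9, 0.9]
tcp_pos: [0.6121, 0.0021, 0.0166]
ft_force: [-5.1, -1.3, 4.2]
t 17.3 J [-0.0458  0.003 ] z 0.0166 a 1.57 F [-5.1 -1.3  4.2] op -0.0
```

The tool has stopped moving and the force is rising, so the rail is against the fence. I'll withdraw and check.

```bash
python3 -m crank '[[0,[0,2,0],[0,0,0]],[0,[0,2,0],[0,0,0]],[0,[0,-15,0],[0,0,0]],[0,[0,-40,0],[0,0,0]],[0,[0,-60,-40],[0,0,0]],[0,[0,-100,-80],[0,0,0]],[0,[0,-140,-120],[0,0,0]],[0,[0,-140,-150],[0,0,0]],[0,[0,-140,-150],[0,0,0]],[0,[0,-140,-150],[0,0,0]]]';python3 goal.py;python3 - <<'E'
from h import *
save("top","top10.png",(185,165,385,275),4)
E
```

```text
time: 18.3
tcp_pos: [0.4764, -0.0168, 0.1686]
eef_rot: [3.136, 0.002, 1.706]
ft_force: [-0.4, -1.1, -0.3]
opening: -0.0
t 18.3 J [-0.1829  0.0023] z 0.1686 a 1.57 F [-0.4 -1.1 -0.3] op -0.0
```

View pics/top10.png

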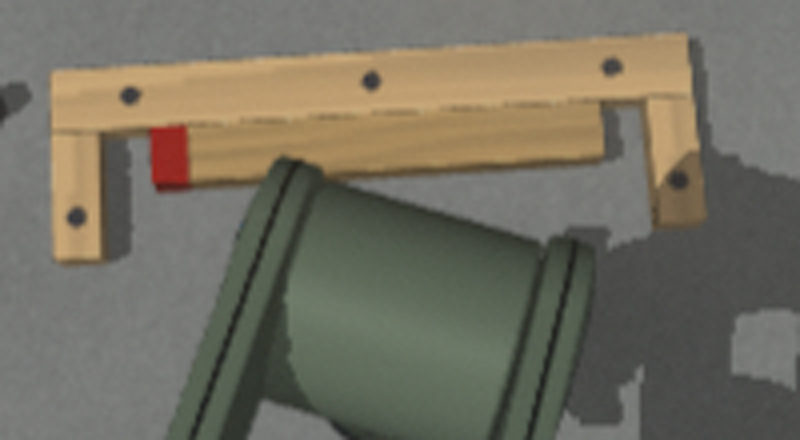

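The rail lies flush along the fence. Red end corners are (150,128) and (154,187), plain end corners (602,102) and (605,158), and the hand is clear.

```bash
python3 rail.py 150 128 154 187 602 102 605 158|head -1
python3 - <<'E'
from h import *
print(np.abs(sense()["dq"]).max()); print(sign_off())
E
```

```text
red [-0.0185  0.1381] plain [-0.0188 -0.1407] len 0.2788 a 0.001
0.03733242299302499
the job is handed in; nothing more can be done
None
```

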